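# Seat the proud tube and start the block heater

### The arm

A 7-joint arm with a two-finger parallel gripper is mounted at the origin on the work surface. World frame = base frame: x ahead of the robot, y to its left, z up, the work surface at z = 0. Lengths are in m, angles in rad, forces in N, time in s.
With the tool pointing down it reaches from about 0.425 to 0.875 m from the base axis. Payload 4.7 kg.
Tool frame: the origin (TCP) lies on the centre line of the jaws, within the pads' length; the fingertips stand 22 mm ahead of it and the grasp point (between the pads) lies 3 mm ahead of it (r.finger_overhang is the z of the fingertips in the tool frame, in m); z points along the fingers, y is the line along which they close (so a half turn about z gives the same grasp; the last joint's range is limited). The gripper opens to 85 mm and grips with 20 to 120 N. Pads are 22 mm wide; open, the fingers measure 114 mm over their backs; the gripper's body (76 mm by 85 mm) begins 54 mm behind the grasp point. The pads swing forward as they close: fully open they stand 13 mm farther back than shut.
Start: joints at [-1.239, 0.321, -0.07, 1.45, 0.023, 1.371, -0.057], TCP at [0.203, 0.617, 0.253] pointing down, gripper open.
Joint ranges: [-2.86, 2.86], [-0.3, 2.09], [-1.38, 1.24], [0.06, 2.45], [-1.56, 4.7], [0.09, 2.05], [-2.69, 2.69]. Speed limits (rad/s): [2.57, 2.57, 3.14, 3.14, 3.14, 3.14, 3.14].

### API

Orientations are given as a 3x3 rotation matrix whose columns are the frame's x, y, z axes.
In Python, from cell import r gives the robot as it stands.
- The arm moves only by the tool jog_arm, never from a script. Its arguments are lists of equal length, an entry for each row: "jaw": the opening, from 0 (shut) to 1 (fully open); "linear": the shift along the tool's x, y, z each as a share of 0.6 m, from -1 to 1, a list of three; "turn": the turn about the tool's z as a share of 180 degrees, from -1 to 1. In form: {"jaw": [jaw, ...], "linear": [[dx, dy, dz], ...], "turn": [turn, ...]}. A call has 1 to 12 rows; each row shifts and turns the commanded pose from where the row before left it, along the tool's axes as they then stand; what a row does not reach is not made up. A row lasts 1/8 s, in which the tool goes at most 62.5 mm and 10.7 degrees, less where a joint would pass 70% of its speed; a pose out of reach is approached as far as the arm can. A call with a number of a shift or a turn outside -1 to 1 is refused whole. A call with a gripper value outside its range is refused whole. The fingers move at their own pace and stop on an object; "force" is the grip in N (left out, the last holds). Time passes only in rows, so rows that do not move let the fingers close. It gives the time, the measured TCP pose, the force, the opening and the grip force at its end, in the units of the state.
- r.get_state(): the state, without advancing time (a new reading comes with each control period).
- r.grab_frame(name): name is "scene" or "top" or "wrist"; returns a dict with "pixels" (480x640x3 uint8, red, green, blue), "fx", "fy", "cx", "cy" (pixels), "world_from_camera" (4x4, takes a point from camera to world coordinates); the wrist camera has in their place "T_tool_cam" (4x4, takes a point from camera to tool coordinates, whose origin is the TCP and whose axes are the flange's). Camera axes: x right, y down, z forward; pixel columns grow to the right and rows downward; lengths in m; the calibration is good to about 2 mm. The wrist camera is an equidistant fisheye: a pixel r from the principal point sees the ray r / f radians off the axis. A picture is of the moment at which its call begins: read the wrist's pose just before it. There is no depth.
- r.hand_in(): hands the job in; it is judged then, once.
The state is a dict: "clock": time; "qpos": joint angles; "dq": joint speeds; "tau": joint torques, N m; "tcp_pos": TCP position; "tool_rot": TCP orientation; "force": force on the tool from outside, world axes, zero at the start; "wrist_torque": the same for the moment, N m; "finger_gap": finger opening in m; "grip_force": force on a finger pad.
Only numpy, scipy, OpenCV 4.12 (cv2) and the standard library are available. Lean on these libraries where they do the work, as an engineer would, in place of code of your own. Each camera call takes 0.05 s, during which the arm holds its last target. There are 200 camera calls.

### The job

One of the six capped tubes in the block heater stands higher than the rest: with shut fingertips press its cap down gently until that tube is fully home, level with the others. Then press the long bar-shaped key down to start the heater, and draw the hand clear. Do not touch the other tubes or the other two keys, do not pull or lift any tube, and leave the things standing around undisturbed.

Things in the scene. Friction and masses are not known exactly. Their poses are not given: they have to be found in the camera images.
- heater: Fixed white block heater, 270 (x) x 290 (y) x 85 mm high. Origin: centre of its underside on the table, z up. At x -60, 0, 60 and y 25, 85 mm its aluminium block (top 97 mm above the table) holds six capped tubes. Its deck (85 mm above the table) has three pale grey keys in a row along x, 55 mm apart, at y -85 mm. Tubes and keys are in any order.
- cap_proud (a point): Top centre of the cap of the tube left standing proud, in any well. All tubes are white, 29 mm across, with a blue cap 34 mm across and 14 mm high. It slides straight down with about 4 N of friction to a firm stop at home, cap top 125 mm above the table, level with the others, and stays there.
- tube_proud (a joint): How far the proud tube stands above home, in m: 0.015 to 0.021 at the start, 0 when fully home, growing upwards.
- key_bar_top (a point): Top centre of the long bar-shaped start key, 16 (heater x) x 44 mm (heater y); it stands 12 mm above the deck, 97 mm above the table, when up. Pressed straight down it takes about 1.5 N to start and 4.5 N at the bottom of its 5 mm travel, where it meets a firm stop; it springs back.
- key_bar (a joint): How far the bar key is pressed in, in m: 0 up, 0.005 at the bottom.
- key_round_top (a point): Top centre of the round key, 24 mm across; it stands 12 mm above the deck, 97 mm above the table, when up. Not to be used. Same spring.
- key_round (a joint): How far the round key is pressed in, in m, 0 up.
- key_square_top (a point): Top centre of the square key, 23 mm wide; it stands 12 mm above the deck, 97 mm above the table, when up. Not to be used. Same spring.
- key_square (a joint): How far the square key is pressed in, in m, 0 up.
- cap_t1 (a point): Top centre of the cap of another tube, already home (cap top 125 mm above the table); alike in shape and size to the proud one.
- cap_t2 (a point): Top centre of the cap of another tube, already home (cap top 125 mm above the table); alike in shape and size to the proud one.
- cap_t3 (a point): Top centre of the cap of another tube, already home (cap top 125 mm above the table); alike in shape and size to the proud one.
- cap_t4 (a point): Top centre of the cap of another tube, already home (cap top 125 mm above the table); alike in shape and size to the proud one.
- cap_t5 (a point): Top centre of the cap of another tube, already home (cap top 125 mm above the table); alike in shape and size to the proud one.
- vial: Loose small bottle, 22 mm across and 36 mm high, standing on the heater's control deck beyond the +x end of the row of keys. Origin: centre of its underside.
- cold_rack: Loose white rack with round wells, 85 x 125 x 40 mm, on the table on the heater's +y side. Origin: centre of its underside.
- reagent_bottle: Loose bottle, 60 mm across and 125 mm high, on the table on the heater's +y side. Origin: centre of its underside.
- jar: Loose jar, 56 mm across and 60 mm high, on the table on the heater's -y side. Origin: centre of its underside.
- tip_box: Loose box of pipette tips, 85 x 122 x 66 mm high, on the table on the heater's -y side. Origin: centre of its underside.
- marker: Loose marker pen, 150 mm long and 13 mm thick, lying on the table just beyond the heater's +x side, along it. Origin: at its middle, on the table.

How it is judged:
By the outcome, as a careful person would: the job done as asked, in the order asked, and still so for the second after the job is handed in, with the robot touching nothing.
It also fails if it takes over 35 s, if anything falls off the work surface, if the arm or the gripper's body presses on something with over 40 N, if the wrist force passes 120 N, or if a joint passes its speed limit or range.

## Working session

There is one attempt and no reset: what is moved stays moved. The work goes in short steps, Python scripts to look and compute and a tool call to move; the robot and the scene stay as the last step left them, time stands still between calls to the robot, and variables do not carry over. Pictures are saved under pics/ and viewed, at most 10 in all, crops included, and the job is handed in when it is done.

Besides the shell and the picture viewer there is one more tool, called after "Request:" by a JSON object that holds its "fn" and its "kwargs". jog_arm: Moves the arm, as the interface text tells. Shift numbers are shares of 0.6 m and turn numbers shares of 180 degrees, none past 1 either way. Its arguments: {"type":"object","properties":{"jaw":{"type":"array","items":{"type":"number"}},"linear":{"type":"array","items":{"type":"array","items":{"type":"number","minimum":-1,"maximum":1}}},"turn":{"type":"array","items":{"type":"number","minimum":-1,"maximum":1}},"force":{"type":"number"}},"required":["jaw","linear","turn"]}

```bash
mkdir -p pics; python3 - <<'E'
from cell import r
import cv2,numpy as np
s=r.get_state();print(s['clock'],s['tcp_pos'],s['tool_rot'],r.finger_overhang)
for n in("scene","top"):
    f=r.grab_frame(n);cv2.imwrite(f'pics/{n}0.png',f['pixels'][:,:,::-1]);np.save(f'pics/{n}0.npy',f,allow_pickle=True)
    print(n,f['fx'],f['fy'],f['cx'],f['cy'],np.round(f['world_from_camera'],3).tolist())
E
```

```text
0.0 [0.20304282 0.61694455 0.25222561] [[-9.49918654e-01  3.12496910e-01 -4.81024106e-04]
 [ 3.12497253e-01  9.49916804e-01 -1.87948115e-03]
 [-1.30399171e-04 -1.93567292e-03 -9.99998118e-01]] 0.022
scene 503.2966349612914 503.2966349612914 311.3411025864887 239.70850807950384 [[0.307, 0.642, -0.703, 1.204], [0.952, -0.213, 0.221, -0.188], [-0.008, -0.737, -0.676, 0.68], [0.0, 0.0, 0.0, 1.0]]
top 532.5522219440336 532.5522219440336 313.63851117054736 239.47296525922343 [[0.012, -0.997, 0.07, 0.535], [-1.0, -0.011, 0.011, 0.021], [-0.01, -0.07, -0.997, 0.961], [0.0, 0.0, 0.0, 1.0]]
```

View pics/top0.png

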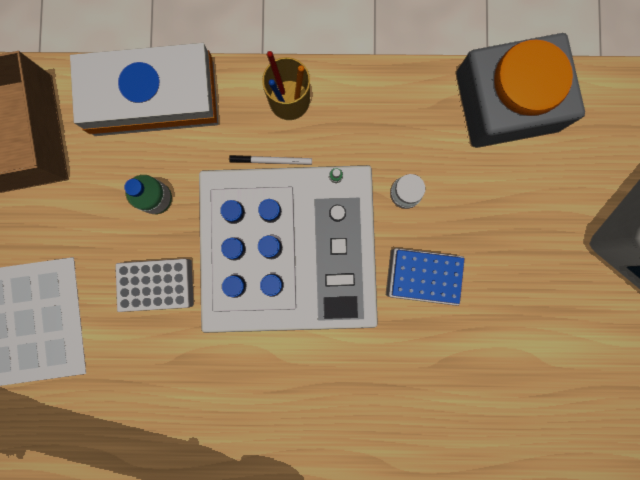

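View pics/scene0.png

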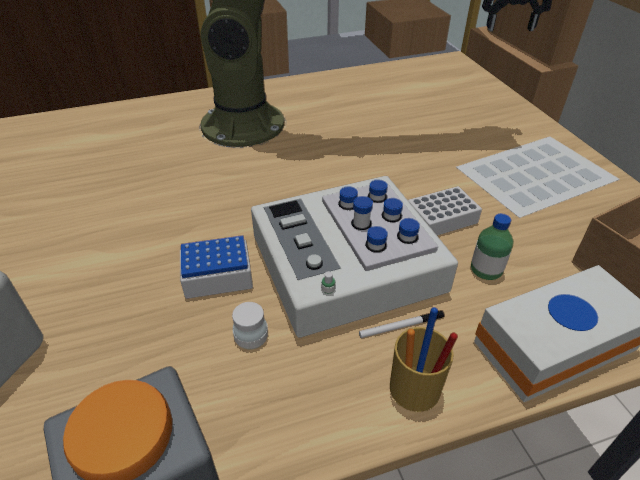

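The top view shows six blue caps in columns u≈232 and 270, rows v≈210, 248 and 285, with the keys at (337,212) round, (339,246) square and (340,280) bar. In the scene view the proud tube is at (362,205), which is the middle one of the key-side row, top-view pixel (270,247).

```bash
cat > h.py <<'E'
import numpy as np,cv2
def load(n): return np.load(f'pics/{n}.npy',allow_pickle=True).item()
def ray(f,uv):
    T=f['world_from_camera'];d=T[:3,:3]@np.array([(uv[0]-f['cx'])/f['fx'],(uv[1]-f['cy'])/f['fy'],1]);return T[:3,3],d
def plane(f,uv,z):
    o,d=ray(f,uv);return o+d*(z-o[2])/d[2]
def blobs(m,a0,a1):
    n,_,st,c=cv2.connectedComponentsWithStats(m.astype(np.uint8));return [(c[i].round(1),st[i].tolist()) for i in range(1,n) if a0<st[i][4]<a1]
E
python3 - <<'E'
from h import *
f=load('top0');p=f['pixels'].astype(int)
m=(p[...,2]>p[...,0]+50)&(p[...,2]>p[...,1]+30);m[:,:205]=0;m[:,300:]=0
for c,s in blobs(m,100,2000):print('cap',c,s[4],plane(f,c,.118).round(4),plane(f,c,.136).round(4))
m=p.min(2)>175;m[:,:318]=0;m[:,362:]=0;m[:200]=0;m[300:]=0
for c,s in blobs(m,60,2000):print('key',c,s,plane(f,c,.097).round(4))
f2=load('scene0');p=f2['pixels'].astype(int)
m=(p[...,2]>p[...,0]+50)&(p[...,2]>p[...,1]+30);m[:178]=0;m[252:]=0;m[:,:330]=0;m[:,430:]=0
for c,s in blobs(m,60,2000):print('sc',c,s,plane(f2,c,.118).round(4),plane(f2,c,.136).round(4))
E
```

```text
cap [268.7 209.1] 353 [0.6415 0.1029 0.118 ] [0.6392 0.1011 0.136 ]
cap [231.  210.1] 349 [0.6393 0.163  0.118 ] [0.6371 0.16   0.136 ]
cap [268.4 246. ] 369 [0.5826 0.1023 0.118 ] [0.5816 0.1006 0.136 ]
cap [231.6 247.9] 361 [0.579  0.1607 0.118 ] [0.578  0.1577 0.136 ]
cap [270.6 284.8] 365 [0.5214 0.0978 0.118 ] [0.5216 0.0961 0.136 ]
cap [232.4 285.9] 366 [0.5189 0.1581 0.118 ] [0.5193 0.1552 0.136 ]
sc [377.9 187.1] [370, 180, 18, 16, 226] [0.521  0.1579 0.118 ] [0.5429 0.1468 0.136 ]
sc [355.8 199.7] [340, 187, 33, 27, 505] [0.5434 0.1049 0.118 ] [0.5645 0.0955 0.136 ]
sc [392.5 206. ] [384, 198, 19, 17, 259] [0.5809 0.16   0.118 ] [0.6009 0.1489 0.136 ]
sc [408.9 226.7] [400, 218, 20, 19, 289] [0.6409 0.1629 0.118 ] [0.659  0.1517 0.136 ]
sc [376.6 235.1] [367, 226, 21, 19, 304] [0.6433 0.1025 0.118 ] [0.6612 0.0932 0.136 ]
```

```bash
python3 - <<'E'
from h import *
f=load('top0');p=f['pixels'].astype(int)
print(p[246,318:362:2].min(1),p[280,318:362:2].min(1))
for t in(140,150,160):
  m=p.min(2)>t;m[:,:318]=0;m[:,359:]=0;m[:203]=0;m[300:]=0
  for c,s in blobs(m,60,2000):print('key',t,c,s,plane(f,c,.096).round(4))
A=[];b=[]
C={(268.7,209.1):(60,25),(231,210.1):(60,85),(231.6,247.9):(0,85),(270.6,284.8):(-60,25),(232.4,285.9):(-60,85)}
for uv,(x,y) in C.items():
  q=plane(f,uv,.121);x/=1e3;y/=1e3;A+=[[1,0,x,-y],[0,1,y,x]];b+=[q[0],q[1]]
s=np.linalg.lstsq(np.array(A),np.array(b),rcond=None)[0];print(s,np.hypot(*s[2:]),np.degrees(np.arctan2(s[3],s[2])),np.array(A)@s-b)
h=s[2:]/np.hypot(*s[2:])
for n,x,y in(('proud',0,.025),('bar',-.055,-.085),('sq',0,-.085)):print(n,s[0]+h[0]*x-h[1]*y,s[1]+h[0]*y+h[1]*x)
E
```

```text
[116 116 116 117 117 117  65 152 169 169 169 169 169 167  88 116 117 117
 117 117 116 119] [119 119 120 114  90 168 169 169 169 169 169 169 169 169 169 169 169 163
  73 119 119 119]
key 140 [337.2 211.9] [331, 206, 14, 13, 140] [ 0.6409 -0.007   0.096 ]
key 140 [338.4 245.7] [332, 239, 14, 14, 182] [ 0.5856 -0.0094  0.096 ]
key 140 [339.5 279.5] [327, 275, 26, 10, 238] [ 0.5309 -0.0117  0.096 ]
key 150 [337.3 212. ] [331, 206, 13, 13, 134] [ 0.6407 -0.0072  0.096 ]
key 150 [338.5 245.6] [332, 239, 14, 14, 170] [ 0.5858 -0.0096  0.096 ]
key 150 [339.6 279.5] [327, 275, 26, 10, 228] [ 0.5309 -0.0118  0.096 ]
key 160 [337.3 211.9] [332, 206, 12, 13, 119] [ 0.6409 -0.0072  0.096 ]
key 160 [338.5 245.5] [333, 240, 12, 12, 144] [ 0.5859 -0.0096  0.096 ]
key 160 [340.1 279.4] [328, 275, 25, 9, 203] [ 0.531  -0.0127  0.096 ]
[0.58236215 0.07510645 0.99935375 0.04114667] 1.0002004659101422 2.357723452708924 [ 1.45275114e-04 -8.18907717e-06 -1.07075823e-04  2.20175262e-05
  5.72798904e-05 -1.44296877e-04 -2.86351353e-05  1.41867549e-04
 -6.68440460e-05 -1.13991214e-05]
proud 0.5813336864900946 0.10008528286869965
bar 0.5309054730872931 -0.012084210724707957
sq 0.5858589132052164 -0.009821597367147064
```

Request:
{"fn": "jog_arm", "kwargs": {"jaw": [0, 0, 0, 0, 0, 0, 0, 0, 0, 0, 0, 0], "linear": [[0, 0, 0], [0, 0, 0], [0, 0, 0], [-0.04, -0.06, 0], [-0.04, -0.06, 0], [-0.04, -0.06, 0], [-0.04, -0.06, 0], [-0.04, -0.06, 0], [-0.04, -0.06, 0], [-0.04, -0.06, 0], [-0.04, -0.06, 0], [-0.04, -0.06, 0]], "turn": [-0.038, -0.038, -0.038, 0, 0, 0, 0, 0, 0, 0, 0, 0]}}

```text
clock: 1.6
tcp_pos: [0.4325, 0.301, 0.253]
tool_rot: [[-0.999, -0.04, -0.0], [-0.04, 0.999, -0.0], [0.0, -0.0, -1.0]]
force: [-0.7, 1.0, -0.6]
finger_gap: -0.0001
grip_force: 0.0
```

Request:
{"fn": "jog_arm", "kwargs": {"jaw": [0, 0, 0, 0, 0, 0, 0, 0], "linear": [[-0.039, -0.0575, 0], [-0.039, -0.0575, 0], [-0.039, -0.0575, 0], [-0.039, -0.0575, 0], [-0.039, -0.0575, 0], [-0.039, -0.0575, 0], [0, 0, 0.05], [0, 0, 0]], "turn": [0, 0, 0, 0, 0, 0, 0, 0]}}

```text
clock: 2.6
tcp_pos: [0.5789, 0.1007, 0.2206]
tool_rot: [[-0.999, -0.04, -0.006], [-0.04, 0.999, -0.001], [0.006, -0.001, -1.0]]
force: [0.2, 0.7, -0.2]
finger_gap: 0.0001
grip_force: 0.0
```

```bash
python3 - <<'E'
from h import *
from cell import r
s=r.get_state();print(s['tcp_pos'],s['force'])
f=r.grab_frame('wrist');cv2.imwrite('pics/w1.png',f['pixels'][:,:,::-1]);f['s']=s;np.save('pics/w1.npy',f,allow_pickle=True)
print(f['fx'],f['cx'],f['cy'],f['T_tool_cam'].round(3).tolist())
E
```

```text
[0.57893169 0.10071176 0.22060362] [ 0.1885618   0.72568839 -0.22786177]
371.64829954431775 322.74867392235666 236.31588497480112 [[-0.001, -0.958, -0.287, 0.073], [1.0, -0.001, -0.001, 0.0], [0.0, -0.287, 0.958, -0.12], [0.0, 0.0, 0.0, 1.0]]
```

View pics/w1.png

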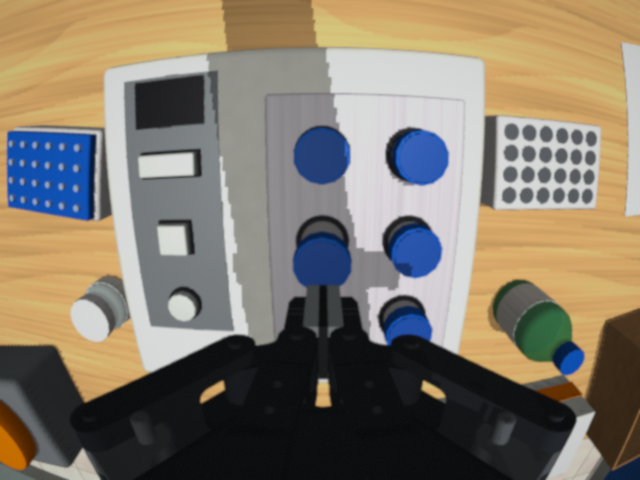

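The wrist view shows the proud cap at (322,258), right under the shut fingertips at (322,285). The bar key is at (169,164).

Request:
{"fn": "jog_arm", "kwargs": {"jaw": [0, 0, 0, 0, 0], "linear": [[0, 0, 0.03], [0, 0, 0.025], [0, 0, 0], [0, 0, 0], [0, 0, 0]], "turn": [0, 0, 0, 0, 0]}}

```text
clock: 3.28
tcp_pos: [0.5811, 0.1014, 0.191]
tool_rot: [[-0.999, -0.04, 0.001], [-0.04, 0.999, 0.0], [-0.001, 0.0, -1.0]]
force: [0.9, -0.2, 0.4]
finger_gap: 0.0002
grip_force: 0.0
```

Request:
{"fn": "jog_arm", "kwargs": {"jaw": [0, 0, 0, 0, 0, 0], "linear": [[0, -0.002, 0.015], [0, 0, 0.015], [0, 0, 0.005], [0, 0, 0.005], [0, 0, 0.005], [0, 0, 0]], "turn": [0, 0, 0, 0, 0, 0]}}

```text
clock: 4.03
tcp_pos: [0.5809, 0.1001, 0.1633]
tool_rot: [[-0.999, -0.04, 0.001], [-0.04, 0.999, 0.0], [-0.001, 0.0, -1.0]]
force: [-0.4, -1.1, 0.8]
finger_gap: -0.0001
grip_force: 0.0
```

Request:
{"fn": "jog_arm", "kwargs": {"jaw": [0, 0, 0, 0, 0, 0], "linear": [[0, 0, 0.004], [0, 0, 0.004], [0, 0, 0.004], [0, 0, 0.004], [0, 0, 0.004], [0, 0, 0]], "turn": [0, 0, 0, 0, 0, 0]}}

```text
clock: 4.78
tcp_pos: [0.581, 0.1002, 0.1511]
tool_rot: [[-0.999, -0.04, 0.001], [-0.04, 0.999, 0.0], [-0.001, 0.0, -1.0]]
force: [0.8, 0.3, 0.2]
finger_gap: -0.0001
grip_force: 0.6
```

Request:
{"fn": "jog_arm", "kwargs": {"jaw": [0, 0, 0], "linear": [[0, 0, 0.003], [0, 0, 0.003], [0, 0, 0]], "turn": [0, 0, 0]}}

```text
clock: 5.15
tcp_pos: [0.581, 0.1001, 0.1476]
tool_rot: [[-0.999, -0.04, 0.001], [-0.04, 0.999, 0.0], [-0.001, 0.0, -1.0]]
force: [0.7, -0.4, 0.7]
finger_gap: 0.0
grip_force: 0.9
```

```bash
python3 - <<'E'
from h import *
from cell import r
s=r.get_state();print(s['tcp_pos'],s['force'])
f=r.grab_frame('scene');cv2.imwrite('pics/s2.png',cv2.resize(f['pixels'][140:300,260:460,::-1],None,fx=3,fy=3))
E
```

```text
[0.58096757 0.10012931 0.14763122] [ 0.725996   -0.3508894   0.74054824]
```

View pics/s2.png

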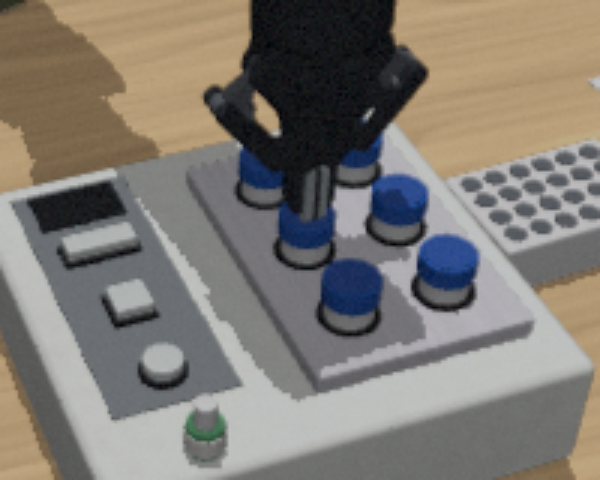

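The fingertips rest on the cap at (305,225 in the crop). The tube is nearly level with the others, so I'll press on to the stop.

Request:
{"fn": "jog_arm", "kwargs": {"jaw": [0, 0, 0], "linear": [[0, 0, 0.002], [0, 0, 0.002], [0, 0, 0]], "turn": [0, 0, 0]}}

```text
clock: 5.58
tcp_pos: [0.581, 0.1001, 0.147]
tool_rot: [[-0.999, -0.04, 0.001], [-0.04, 0.999, 0.001], [-0.001, 0.001, -1.0]]
force: [-1.2, -0.6, 10.9]
finger_gap: 0.0002
grip_force: 5.5
```

Request:
{"fn": "jog_arm", "kwargs": {"jaw": [0, 0, 0], "linear": [[0, 0, 0.001], [0, 0, 0], [0, 0, 0]], "turn": [0, 0, 0]}}

```text
clock: 5.95
tcp_pos: [0.581, 0.1001, 0.147]
tool_rot: [[-0.999, -0.04, 0.001], [-0.04, 0.999, 0.001], [-0.001, 0.001, -1.0]]
force: [-3.1, -0.9, 15.0]
finger_gap: -0.0001
grip_force: 7.0
```

Request:
{"fn": "jog_arm", "kwargs": {"jaw": [0, 0, 0, 0, 0, 0, 0, 0, 0, 0, 0, 0], "linear": [[0, 0, -0.01], [0, 0, -0.03], [0, 0, -0.04], [0, 0, -0.02], [0.018, -0.037, 0], [0.018, -0.037, 0], [0.018, -0.037, 0], [0.018, -0.037, 0], [0.018, -0.036, 0], [0, 0, 0], [0, 0, 0], [0, 0, 0]], "turn": [0, 0, 0, 0, 0, 0, 0, 0, 0, 0, 0, 0]}}

```text
clock: 7.45
tcp_pos: [0.5315, -0.0112, 0.2047]
tool_rot: [[-0.999, -0.042, 0.0], [-0.042, 0.999, 0.0], [-0.0, 0.0, -1.0]]
force: [0.5, -0.1, 0.3]
finger_gap: -0.0001
grip_force: 0.0
```

```bash
python3 - <<'E'
from h import *
from cell import r
s=r.get_state();print(s['tcp_pos'],s['force'])
f2=r.grab_frame('scene');p=f2['pixels'].astype(int)
cv2.imwrite('pics/s3.png',cv2.resize(f2['pixels'][140:300,240:440,::-1],None,fx=3,fy=3))
m=(p[...,2]>p[...,0]+50)&(p[...,2]>p[...,1]+30);m[:178]=0;m[252:]=0;m[:,:330]=0;m[:,430:]=0
for c,q in blobs(m,60,2000):print('sc',c,q,plane(f2,c,.118).round(4))
E
```

```text
[ 0.53152403 -0.01120766  0.20466482] [ 0.45829514 -0.11116421  0.34349834]
sc [377.8 187.2] [370, 180, 18, 16, 228] [0.5213 0.1576 0.118 ]
sc [348.1 194.3] [340, 187, 18, 16, 239] [0.524  0.0974 0.118 ]
sc [392.5 206. ] [384, 198, 19, 17, 262] [0.5809 0.16   0.118 ]
sc [361.6 213.6] [353, 206, 19, 17, 273] [0.5832 0.1    0.118 ]
sc [408.8 226.7] [399, 218, 21, 19, 296] [0.6409 0.1627 0.118 ]
sc [376.6 235.2] [367, 226, 20, 19, 305] [0.6435 0.1024 0.118 ]
```

View pics/s3.png

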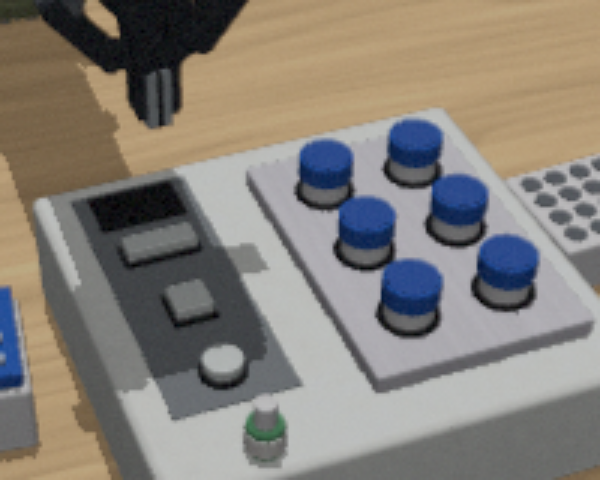

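All six caps are now level, the pressed one at crop (366,225). The fingertips are above the bar key at (160,243).

Request:
{"fn": "jog_arm", "kwargs": {"jaw": [0, 0, 0, 0, 0, 0, 0, 0], "linear": [[0, -0.001, 0.03], [0, 0, 0.04], [0, 0, 0.035], [0, 0, 0.02], [0, 0, 0.01], [0, 0, 0], [0, 0, 0], [0, 0, 0]], "turn": [0, 0, 0, 0, 0, 0, 0, 0]}}

```text
clock: 8.5
tcp_pos: [0.5317, -0.013, 0.1244]
tool_rot: [[-0.999, -0.04, 0.001], [-0.04, 0.999, 0.0], [-0.001, 0.0, -1.0]]
force: [0.3, -0.5, 0.4]
finger_gap: 0.0003
grip_force: 0.0
```

Request:
{"fn": "jog_arm", "kwargs": {"jaw": [0, 0, 0, 0, 0, 0, 0, 0], "linear": [[0, 0.001, 0.003], [0, 0, 0.003], [0, 0, 0.003], [0, 0, 0.003], [0, 0, 0.003], [0, 0, 0.003], [0, 0, 0], [0, 0, 0]], "turn": [0, 0, 0, 0, 0, 0, 0, 0]}}

```text
clock: 9.5
tcp_pos: [0.5313, -0.0124, 0.114]
tool_rot: [[-0.999, -0.04, -0.0], [-0.04, 0.999, 0.001], [-0.0, 0.001, -1.0]]
force: [-4.1, -0.3, 10.7]
finger_gap: -0.0002
grip_force: 5.0
```

The key is on its stop (fingertips at 92 mm, 10.7 N). Withdrawing straight up.

Request:
{"fn": "jog_arm", "kwargs": {"jaw": [0, 0, 0, 0, 0, 0, 0, 0], "linear": [[0, 0, -0.01], [0, 0, -0.03], [0, 0, -0.05], [0, 0, -0.05], [0, 0, -0.04], [0, 0, -0.02], [0, 0, 0], [0, 0, 0]], "turn": [0, 0, 0, 0, 0, 0, 0, 0]}}

```text
clock: 10.5
tcp_pos: [0.5306, -0.0124, 0.2319]
tool_rot: [[-0.999, -0.04, -0.002], [-0.04, 0.999, -0.0], [0.002, -0.0, -1.0]]
force: [0.2, 0.3, 0.5]
finger_gap: 0.0
grip_force: 0.0
```

```bash
python3 - <<'E'
from h import *
from cell import r
s=r.get_state();print(s['tcp_pos'],s['force'])
f=r.grab_frame('scene');cv2.imwrite('pics/s4.png',f['pixels'][:,:,::-1])
E
```

```text
[ 0.53062139 -0.01238785  0.23190293] [0.21404649 0.25942531 0.53755504]
```

View pics/s4.png

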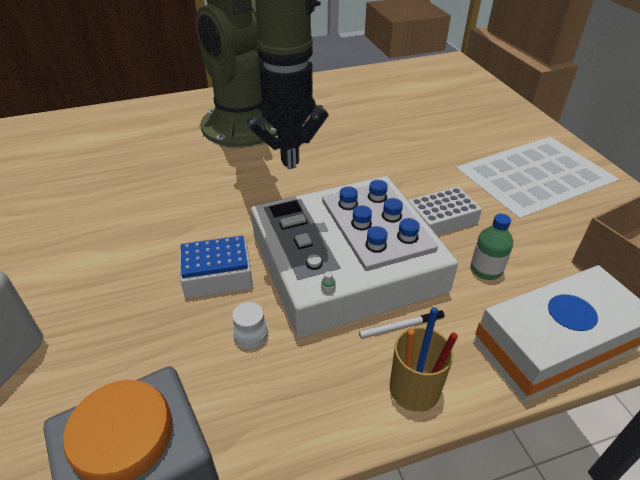

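The hand is clear at (290,160). All six caps are level, with the pressed one at (362,215), and everything else stands where it did.

```bash
python3 -c "
from cell import r
print(r.hand_in())"
```

```text
the job is handed in; nothing more can be done
None
```

The proud tube is pressed fully home and level with the other five, the bar key was then pressed to its stop, and the job is handed in with the hand clear and nothing else disturbed; hand-in returned no verdict.

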